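# Rack the cleaned stage-light lenses under the dust hood

### The job

Press the thumb pad of the drying station's clear dust hood down until its catch lets go and the hood springs open, and leave the hood up. Then take the two lenses from the slanted cradles and stand them gently upright in the rack's empty bays, the thick one in the empty wide bay and the thin one in the empty narrow bay, without bumping the lenses already racked or the other things on the bench.

Things in the scene. Friction and masses are not known exactly. Their poses are not given: they have to be found in the camera images.
- station: drying station, fixed: white base 240 x 196 mm, top at 15 mm, wire rack, clear hood 210 x 140 mm in plan, 132 mm high shut. Origin: centre of its underside, z up; x runs along the row of 4 bays, bay0 to bay3, 46 mm apart; bay0, bay1 narrow, bay2, bay3 wide; the row lies at y = +10 mm. Hood hinge along the +y side, catch and thumb pad at the -y side
- hood (a joint): hinge of the dust hood, rad: 0 shut and caught, negative pressed in (stop -0.042), 1.85 fully open, standing past upright beyond the rack's +y side. Pressing the pad 4 mm down (to about -0.03) against 4 to 10 N trips the catch (the stop is at 5 mm); as the finger lifts, springs raise the hood to its open stop within 2 s and hold it. The pad's edge goes up and over towards +y
- press_pad (a point): middle of the top face of the black ribbed thumb pad, 60 x 24 mm, on top of the hood at its -y edge, 134 mm above the bench while shut; it moves with the hood. Press straight down here. Axes as the station's while shut
- bay0 (a point): empty narrow bay, 12 mm clear between 5 mm tines, nearest the robot. Point: centre of a lens when seated on the two support bars, 67 mm above the bench (it spans 21 to 113 mm); axes as the station's, lens axis along x. Tines stand 30 mm either side (y) of this point, tops 80 mm above the bench
- bay3 (a point): empty wide bay, 18 mm clear between tines, farthest along the station's x. Point: centre of a lens when seated on the bars, 67 mm above the bench; otherwise as bay0
- thick_lens: front lens, clear glass in a black ring, a disc 92 mm across and 14 mm thick, 0.26 kg. Origin at its centre, x along its axis. Starts in a cradle
- thin_lens: frosted glass in a black ring, a disc 92 mm across and 8 mm thick, about 0.14 kg. Origin at its centre, x along its axis. Starts in a cradle
- thick_cradle: grey slanted cradle, fixed, holding the thick lens: base 100 x 76 mm, origin at the centre of its underside. The lens leans 15 degrees from upright, top towards the cradle's +x (away from the robot), centre at (-5, 0, 71) mm in the cradle's frame. A back plate covers the lower 47 mm of its far face, a lip the lower 17 mm of the near face; the upper half is free. It lifts out along its own plane
- thin_cradle: the same cradle made for the thin lens
- stored_thick: thick lens (92 x 14 mm) already standing in bay2, loose
- stored_thin: thin lens (92 x 8 mm) already standing in bay1, loose
- screwdriver: screwdriver lying on the bench, 200 mm long
- cleaner: small white bottle, 44 mm across, 120 mm tall
- blower: rubber bulb blower, 54 mm across, 100 mm tall
- spare_ring: empty black ring lying flat, 92 mm across, 8 mm thick
- screw_tray: steel tray of screws, 120 x 90 x 22 mm
There are look-alikes about, which are no part of the job. What is shaped like the thick_lens but blue is not meant.

How it is judged:
By the outcome, as a careful person would: the job done as asked, in the order asked, and still so for the second after the job is handed in, with the robot touching nothing.
It also fails if it takes over 67 s, if anything falls off the work surface, if the arm or the gripper's body presses on something with over 40 N, if the wrist force passes 120 N, or if a joint passes its speed limit or range.

### The arm

A 6-joint arm with a two-finger parallel gripper is mounted at the origin on the work surface. World frame = base frame: x ahead of the robot, y to its left, z up, the work surface at z = 0. Lengths are in m, angles in rad, forces in N, time in s.
With the tool pointing down it reaches from about 0.225 to 0.875 m from the base axis. Payload 3.4 kg.
Tool frame: the origin (TCP) lies midway between the tips of the shut fingers; the grasp point (between the pads) lies 19 mm behind it (manip.pinch_z is the distance from the TCP to the grasp point, in m); z points along the fingers, y is the line along which they close (so a half turn about z gives the same grasp; the last joint's range is limited). The gripper opens to 85 mm and grips with 20 to 120 N. Pads are 22 mm wide; open, the fingers measure 114 mm over their backs; the gripper's body (76 mm by 85 mm) begins 54 mm behind the grasp point. The pads swing forward as they close: fully open they stand 13 mm farther back than shut.
Start: joints at [-1.409, 0.276, 1.505, -0, 1.361, -0.121], TCP at [0.16, -0.552, 0.231] pointing down, gripper open.
Joint ranges: [-2.89, 2.89], [-0.75, 2.08], [0.22, 2.7], [-1.18, 4.32], [0.11, 2.71], [-2.7, 2.7]. Speed limits (rad/s): [2.57, 2.57, 3.14, 3.14, 3.14, 3.14].

### API

Orientations are given as a unit quaternion [w, x, y, z].
In Python, from rig import manip gives the robot as it stands.
- The arm moves only by the tool carry_out, never from a script. Its arguments are lists of equal length, an entry for each row: "delta_pos": the shift along the tool's x, y, z scaled (see below), a list of three; "turn": the turn, a rotation vector about the tool's x, y, z scaled (see below), a list of three; "claw": the closure, from -1 (fully open) to 1 (shut). A call has 1 to 12 rows; each row is the pose to reach, as a shift and turn from the pose commanded when the call began, along the tool's axes at that moment; what a row does not reach only later rows make up. The controller multiplies each number of a shift by 400 mm and each number of a turn by 30 degrees. A row lasts 1/10 s, in which the tool goes at most 50 mm and 8.59 degrees, less where a joint would pass 70% of its speed; a pose out of reach is approached as far as the arm can. A call with a number of a shift or a turn outside -1 to 1 is refused whole. A call with a gripper value outside its range is refused whole. The fingers move at their own pace and stop on an object; "force" is the grip in N (left out, the last holds). Time passes only in rows, so rows that repeat a pose let the fingers close. It gives the time, the measured TCP pose, the force, the opening and the grip force at its end, in the units of the state.
- manip.get_state(): the state, without advancing time (a new reading comes with each control period).
- manip.get_image(name): name is "side" or "top"; returns a dict with "image" (480x640x3 uint8, red, green, blue), "z_map" (480x640 float32, m along the optical axis (not along the pixel's ray), 0 where there is no reading), "fx", "fy", "cx", "cy" (pixels), "world_to_cam" (4x4, takes a point from world to camera coordinates). Camera axes: x right, y down, z forward; pixel columns grow to the right and rows downward; lengths in m; the calibration is good to about 2 mm. A picture is of the moment at which its call begins.
- manip.sign_off(): hands the job in; it is judged then, once.
Trained networks look in the newest picture that a camera, given by its name, has taken for a name from the list of things; names that differ only in an ending like _2 or _b are one class to them, and where a whole thing is asked for, a point or a joint stands for the part that bears it (a point fixed in the world has none). Each returns a list of dicts, best first, with "score" (0 to 1); they miss things now and then, are a little off and sometimes report something else, mostly with a low value. They report only what shows in the picture. A call takes as long as a camera call. They do not tell look-alikes from the thing itself.
- manip.spot_in(camera, query): "point" ([x, y, z] in m, in world coordinates, good to about 4 mm: the middle of the surface that is visible of it).
- manip.place_of(camera, query): "point" ([x, y, z] in m, in world coordinates, good to about 4 mm: a listed point, or the origin of a listed thing).
The state is a dict: "clock": time; "qpos": joint angles; "qd": joint speeds; "effort": joint torques, N m; "position": TCP position; "ee_rot": TCP orientation; "contact_force": force on the tool from outside, world axes, zero at the start; "moment": the same for the moment, N m; "width": finger opening in m; "gripper_force": force on a finger pad.
Only numpy, scipy, OpenCV 4.12 (cv2) and the standard library are available. Lean on these libraries where they do the work, as an engineer would, in place of code of your own. Each camera call takes 0.05 s, during which the arm holds its last target. There are 200 camera calls.

## Working session

There is one attempt and no reset: what is moved stays moved. The work goes in short steps, Python scripts to look and compute and a tool call to move; the robot and the scene stay as the last step left them, time stands still between calls to the robot, and variables do not carry over. Pictures are saved under pics/ and viewed, at most 10 in all, crops included, and the job is handed in when it is done.

Besides the shell and the picture viewer there is one more tool, called after "Emit:" as a command line: name --argument value ..., lists and objects as JSON in quotes. carry_out: Moves the arm, as the interface text tells. Shifts and turns lie within -1 to 1; 1 stands for 400 mm of shift or 30 degrees of turn. Its arguments: {"type":"object","properties":{"delta_pos":{"type":"array","items":{"type":"array","items":{"type":"number","minimum":-1,"maximum":1}}},"turn":{"type":"array","items":{"type":"array","items":{"type":"number","minimum":-1,"maximum":1}}},"claw":{"type":"array","items":{"type":"number"}},"force":{"type":"number"}},"required":["delta_pos","turn","claw"]}

```bash
ls; mkdir -p pics; cat > h.py <<'E'
import numpy as np, cv2, json
from rig import manip
from scipy.spatial.transform import Rotation as R
def shot(cam,name=None):
    d=manip.get_image(cam)
    if name: cv2.imwrite(f'pics/{name}.png',d['image'][:,:,::-1])
    return d
def px(d,p):
    c=d['world_to_cam']@np.r_[p,1]
    return [round(float(d['fx']*c[0]/c[2]+d['cx'])),round(float(d['fy']*c[1]/c[2]+d['cy']))]
def cloud(d):
    z=d['z_map'];v,u=np.indices(z.shape)
    P=np.stack([(u-d['cx'])/d['fx']*z,(v-d['cy'])/d['fy']*z,z,np.ones_like(z)],-1)
    W=(P@np.linalg.inv(d['world_to_cam']).T)[...,:3]; W[z<=0]=np.nan
    return W
E
python3 - <<'E'
from h import *
np.set_printoptions(precision=4,suppress=True)
D={c:shot(c,c+'0') for c in('top','side')}
for c,d in D.items():
    print(c,d['fx'],np.linalg.inv(d['world_to_cam'])[:3])
    np.savez(f'{c}0.npz',**d)
for n in ['station','press_pad','bay0','bay3','thick_lens','thin_lens','thick_cradle','thin_cradle','stored_thick','stored_thin','screwdriver','cleaner','blower','spare_ring','screw_tray']:
    for c in D:
        for r in manip.place_of(c,n)[:3]: print(n,c,np.round(r['point'],3),round(r['score'],2),px(D[c],r['point']))
s=manip.get_state();print(s)
E
```

```text
pics
top 566.2268826201021 [[ 0.     -0.9871  0.1603  0.3571]
 [-1.     -0.0012 -0.0073 -0.0594]
 [ 0.0074 -0.1603 -0.987   1.2254]]
side 564.1140686862635 [[-0.7501 -0.4996  0.4333  0.0754]
 [-0.6612  0.553  -0.507   0.4992]
 [ 0.0137 -0.6668 -0.7451  0.9576]]
station top [ 0.559  0.202 -0.001] 0.83 [191, 243]
station side [0.558 0.204 0.003] 0.95 [225, 360]
press_pad top [0.716 0.015 0.003] 0.59 [276, 174]
press_pad top [ 0.383 -0.063  0.003] 0.34 [311, 324]
press_pad side [0.543 0.155 0.13 ] 0.79 [244, 310]
bay0 side [0.493 0.227 0.066] 0.79 [236, 373]
bay3 side [0.493 0.227 0.066] 0.79 [236, 373]
thick_lens top [0.345 0.047 0.005] 0.94 [259, 342]
thick_lens top [0.34  0.186 0.008] 0.72 [194, 345]
thick_lens top [ 0.545 -0.062  0.072] 0.7 [311, 245]
thick_lens side [ 0.45  -0.419  0.006] 0.93 [452, 212]
thick_lens side [0.336 0.181 0.008] 0.74 [321, 425]
thick_lens side [ 0.54  -0.062  0.067] 0.73 [325, 263]
thin_lens top [ 0.535 -0.303  0.07 ] 0.58 [428, 249]
thin_lens side [ 0.545 -0.3    0.072] 0.69 [393, 200]
thick_cradle top [ 0.547 -0.066  0.005] 0.81 [313, 248]
thick_cradle
[... 793 characters left out ...]

screw_tray top [ 0.726 -0.366 -0.002] 0.76 [446, 170]
screw_tray side [ 0.733 -0.37   0.003] 0.75 [347, 170]
screw_tray side [0.555 0.202 0.004] 0.56 [227, 360]
screw_tray side [ 0.54  -0.298  0.   ] 0.36 [391, 223]
{'clock': 1.6, 'qpos': array([-1.409 ,  0.2759,  1.5049,  0.    ,  1.3607, -0.121 ]), 'qd': array([-0.0004,  0.0002, -0.0015, -0.001 ,  0.001 ,  0.0001]), 'effort': array([ -0.0021, -41.6659, -24.6101,  -0.0004,   0.0002,   0.    ]), 'position': array([ 0.1605, -0.5522,  0.2313]), 'ee_rot': array([0.    , 0.99  , 0.1409, 0.    ]), 'contact_force': array([-0.1912, -0.1906, -0.1448]), 'moment': array([-0.0443,  0.0424,  0.0022]), 'gripper_force': 0.0, 'width': 0.08591824578554857}
```

View images.

View pics/top0.png

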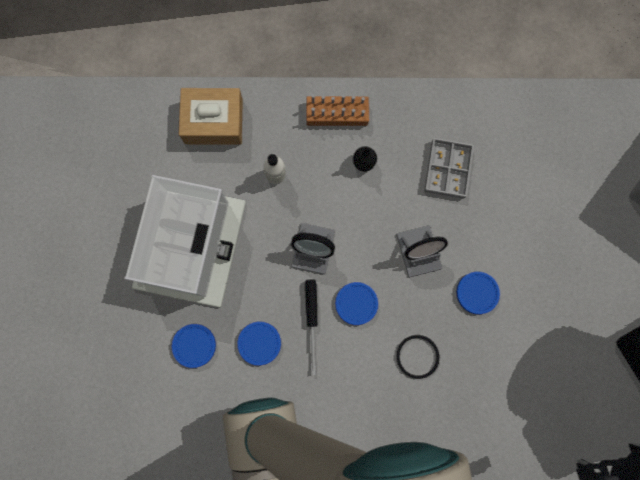

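View pics/side0.png

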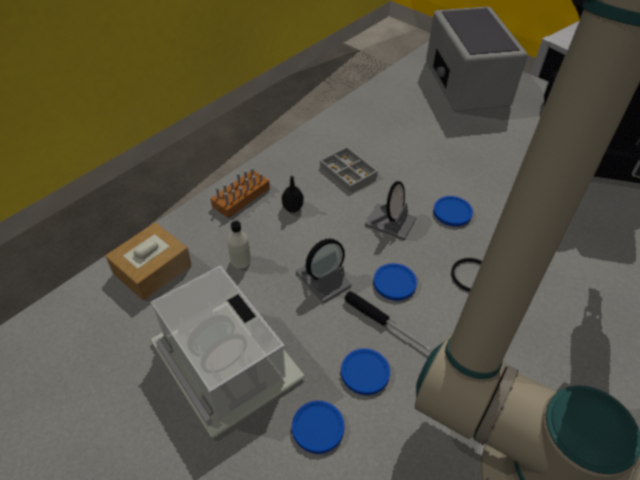

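Top view: thick-lens candidates are the clear disc in a black ring at (313,245), and the blue discs at (193,345), (259,342), (356,304), (478,292). Also the empty ring at (418,356) and the frosted disc at (427,248). I choose (313,245) for thick and (427,248) for thin. The station is at (190,240) with its pad at (200,238), hood shut.

```bash
cat > m.py <<'E'
from h import *
np.set_printoptions(precision=4,suppress=True)
D={c:dict(np.load(f'{c}0.npz')) for c in('top','side')}
def near(c,p,r,z0,z1,dark=None):
    W=cloud(D[c]);g=D[c]['image'].astype(int)
    m=(np.hypot(W[...,0]-p[0],W[...,1]-p[1])<r)&(W[...,2]>z0)&(W[...,2]<z1)
    if dark is not None: m&=(g.max(-1)<dark)
    return W[m],m
for c in D:
    print(c)
    P,m=near(c,(.558,.203),.19,.009,.021)
    r=cv2.minAreaRect((P[:,:2]*1000).astype(np.float32)); print('base',len(P),r,np.median(P[:,2]))
    P,m=near(c,(.558,.203),.19,.115,.145)
    print('hoodtop',len(P),cv2.minAreaRect((P[:,:2]*1000).astype(np.float32)) if len(P)>3 else '')
    P,m=near(c,(.543,.155),.05,.11,.15,70)
    if len(P)>5: print('pad',len(P),cv2.minAreaRect((P[:,:2]*1000).astype(np.float32)),np.median(P[:,2]))
    for n,p in(('thick',(.543,-.063)),('thin',(.54,-.298))):
        P,m=near(c,p,.075,.08,.13)
        C=P.mean(0);u,s,v=np.linalg.svd(P-C); nn=v[2]*np.sign(v[2][0])
        print(n,len(P),'mean',C,'max',P.max(0),'n',nn,'yaw',np.degrees(np.arctan2(nn[1],nn[0])),'tilt',np.degrees(np.arcsin(nn[2])),'rms',s[2]/len(P)**.5)
        P,m=near(c,p,.09,.006,.012)
        print(' cradlebase',len(P),cv2.minAreaRect((P[:,:2]*1000).astype(np.float32)))
t=D['top']['image'][200:300,120:250]; s=D['top']['image'][215:285,275:460]
a=cv2.resize(t[:,:,::-1],None,fx=4,fy=4); b=cv2.resize(s[:,:,::-1],None,fx=4,fy=4)
b=b[:, :]; W=max(a.shape[1],b.shape[1])
a=np.hstack([a,np.zeros((a.shape[0],max(0,W-a.shape[1]),3),np.uint8)])
out=np.vstack([a,b]); out=cv2.resize(out,None,fx=.85,fy=.85); print(out.shape)
cv2.imwrite('pics/crop1.png',out)
E
python3 m.py
```

```text
top
base 2246 ((509.0447692871094, 152.0360565185547), (182.94215393066406, 307.32666015625), 44.31441879272461) 0.014286723992233297
hoodtop 7798 ((557.89013671875, 207.9093017578125), (143.22921752929688, 212.88616943359375), 78.01691436767578)
pad 325 ((546.2880249023438, 157.50148010253906), (23.278181076049805, 58.03232955932617), 78.54667663574219) 0.13406923949241145
thick 456 mean [ 0.5486 -0.0668  0.1012] max [ 0.5642 -0.021   0.1203] n [ 0.9197 -0.1956 -0.3404] yaw -12.009253175088041 tilt -19.9039115109287 rms 0.0038420148637397684
 cradlebase 472 ((540.940185546875, -75.09213256835938), (121.96292877197266, 161.4855499267578), 78.39412689208984)
thin 315 mean [ 0.543  -0.2939  0.0993] max [ 0.5564 -0.2543  0.1192] n [ 0.9334  0.2299 -0.2757] yaw 13.837531929973705 tilt -16.001043570276188 rms 0.002092392739255333
 cradlebase 591 ((544.5372314453125, -303.8089599609375), (136.78802490234375, 137.79725646972656), 36.574501037597656)
side
base 2323 ((518.456298828125, 208.891845703125), (291.2801818847656, 267.654052734375), 58.399497985839844) 0.016647368908281113
hoodtop 9246 ((558.699951171875, 206.80055236816406), (142.87887573242188, 215.9571533203125), 78.07533264160156)
pad 353 ((546.6929321289062, 156.9130096435547), (23.274810791015625, 59.77693176269531), 78.15859985351562) 0.13672556224975196
thick 615 mean [ 0.5486 -0.0619  0.0995] max [ 0.5661 -0.0193  0.1213] n [ 0.9218 -0.2296 -0.3123] yaw -13.98890921725912 tilt -18.19662703652247 rms 0.003282317761838509
 cradlebase 536 ((533.8612060546875, -50.64830017089844), (171.1846160888672, 145.19668579101562), 34.43413162231445)
thin 280 mean [ 0.5422 -0.2921  0.099 ] max [ 0.5558 -0.2517  0.1207] n [ 0.9376  0.2206 -0.2687] yaw 13.239900350445598 tilt -15.588643864144707 rms 0.002062995644375758
 cradlebase 556 ((542.482177734375, -301.19317626953125), (177.08468627929688, 158.5501708984375), 29.222591400146484)
(578, 629, 3)
```

View pics/crop1.png

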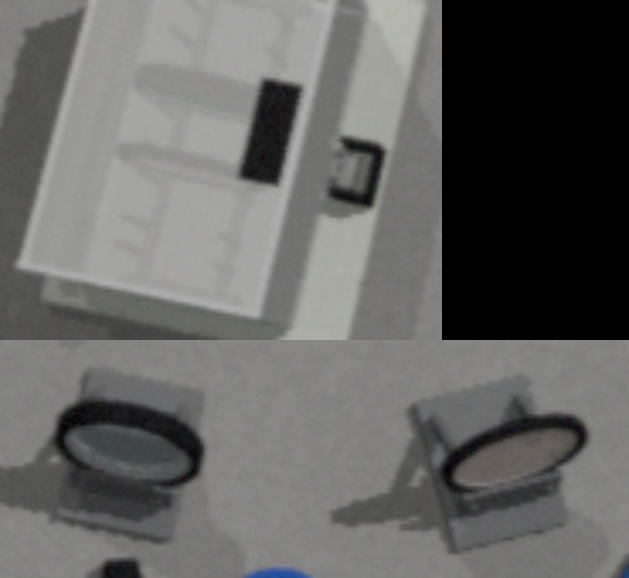

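```bash
cat >> h.py <<'E'
from scipy.optimize import least_squares
def disc_fit(Ds,p,h,tilt,yaw0,zmin=.08,r=.075,free=True):
    P=[]
    for d in Ds:
        W=cloud(d).reshape(-1,3); W=W[(np.hypot(W[:,0]-p[0],W[:,1]-p[1])<r)&(W[:,2]>zmin)&(W[:,2]<.13)]; P.append(W)
    P=np.vstack(P)
    def sdf(q):
        a=R.from_euler('ZY',[q[3],tilt]).apply([1,0,0])
        v=P-q[:3]; t=v@a; rr=np.linalg.norm(v-np.outer(t,a),axis=1)
        A=np.c_[rr-.046,abs(t)-h/2]
        return 1000*(np.minimum(A.max(1),0)+np.linalg.norm(np.maximum(A,0),axis=1))
    s=least_squares(sdf,[*p,.071,yaw0],loss='soft_l1',x_scale=[.01,.01,.01,.1])
    return s.x,np.median(abs(sdf(s.x))),len(P)
def q2R(q): return R.from_quat([*q[1:],q[0]])
def go(pos,y_yaw,tilt=0,tilt_yaw=0,st=None):
    """tool down, tool y along y_yaw; then leaned by tilt: tool z = -(sin t*(dir),cos t), dir=tilt_yaw"""
    st=st or manip.get_state(); R0=q2R(st['ee_rot'])
    y=np.array([np.cos(y_yaw),np.sin(y_yaw),0]);z=np.array([0,0,-1.]);x=np.cross(y,z)
    Rt=R.from_matrix(np.c_[x,y,z])
    if tilt: Rt=R.from_rotvec(tilt*np.array([-np.sin(tilt_yaw),np.cos(tilt_yaw),0]))*Rt
    d=R0.inv().apply(np.asarray(pos)-st['position'])/.4; t=(R0.inv()*Rt).as_rotvec()/np.radians(30)
    print('delta',np.round(d,4),'turn',np.round(t,4)); return d,t
E
python3 - <<'E'
from h import *
np.set_printoptions(precision=4,suppress=True)
D={c:dict(np.load(f'{c}0.npz')) for c in('top','side')}
for n,p,h,y in(('thick',(.543,-.063),.014,-.22),('thin',(.54,-.298),.008,.24)):
    for k in (['top'],['side'],['top','side']): print(n,k,*disc_fit([D[c] for c in k],p,h,np.radians(15),y))
y=np.radians(-11.9)
go((.36,-.2,.25),y); go((.5465,.157,.16),y); print(manip.get_state()['position'])
E
```

```text
thick ['top'] [ 0.545  -0.0647  0.07   -0.2184] 1.131664248758085 456
thick ['side'] [ 0.5463 -0.0658  0.0726 -0.2166] 1.251307218006441 615
thick ['top', 'side'] [ 0.5458 -0.0651  0.0712 -0.2168] 1.3969259862338752 1071
thin ['top'] [ 0.5393 -0.2979  0.0706  0.2588] 1.0584890097597053 315
thin ['side'] [ 0.54   -0.2978  0.0732  0.2576] 1.1036799374140793 280
thin ['top', 'side'] [ 0.5395 -0.2975  0.0716  0.2564] 1.1079443699831617 595
delta [ 0.7247 -0.7063 -0.0467] turn [ 0.0001  0.     -2.0633]
delta [ 1.4214 -1.4333  0.1783] turn [ 0.0001  0.     -2.0633]
[ 0.1605 -0.5522  0.2313]
```

Emit:
carry_out --delta_pos '[[0.725,-0.706,-0.047],[0.725,-0.706,-0.047],[0.725,-0.706,-0.047],[0.725,-0.706,-0.047],[0.725,-0.706,-0.047],[0.725,-0.706,-0.047],[0.725,-0.706,-0.047],[0.725,-0.706,-0.047],[0.725,-0.706,-0.047]]' --turn '[[0,0,-1],[0,0,-1],[0,0,-1],[0,0,-1],[0,0,-1],[0,0,-1],[0,0,-1],[0,0,-1],[0,0,-1]]' --claw '[1,1,1,1,1,1,1,1,1]'

```text
clock: 2.5
position: [0.3619, -0.1952, 0.2507]
ee_rot: [-0.0, 0.918, 0.396, 0.001]
contact_force: [-0.5, -1.5, -0.3]
width: -0.0
gripper_force: 0.0
```

```bash
python3 - <<'E'
from h import *
np.set_printoptions(precision=4,suppress=True)
go((.5465,.157,.16),np.radians(-11.9)); print(manip.get_state())
E
```

```text
delta [ 0.9562 -0.2698  0.2294] turn [ 0.0019 -0.0054 -1.0499]
{'clock': 2.5, 'qpos': array([-0.6669,  0.0117,  1.7802,  0.003 ,  1.3492,  0.0899]), 'qd': array([ 0.0439,  0.0157, -0.0141, -0.0842, -0.0156,  0.0647]), 'effort': array([  1.0451, -25.5638, -24.5301,   0.5171,   0.0522,   0.2789]), 'position': array([ 0.3619, -0.1952,  0.2507]), 'ee_rot': array([-0.0005,  0.9184,  0.3956,  0.0014]), 'contact_force': array([-0.4666, -1.4738, -0.3348]), 'moment': array([-0.0098, -0.0082,  0.012 ]), 'gripper_force': 0.0, 'width': -3.3266937204896294e-05}
```

Emit:
carry_out --delta_pos '[[0.966,-0.264,0.1],[0.966,-0.264,0.1],[0.966,-0.264,0.1],[0.966,-0.264,0.1],[0.966,-0.264,0.1],[0.966,-0.264,0.1],[0.966,-0.264,0.2],[0.966,-0.264,0.23],[0.966,-0.264,0.23],[0.966,-0.264,0.23],[0.966,-0.264,0.23]]' --turn '[[0,0,-1],[0,0,-1],[0,0,-1],[0,0,-1],[0,0,-1],[0,0,-1],[0,0,-1],[0,0,-1],[0,0,-1],[0,0,-1],[0,0,-1]]' --claw '[1,1,1,1,1,1,1,1,1,1,1]'

```text
clock: 3.6
position: [0.5512, 0.1508, 0.158]
ee_rot: [0.0, 0.787, 0.617, -0.001]
contact_force: [0.5, -1.0, 0.9]
width: 0.0003
gripper_force: 0.0
```

```bash
python3 - <<'E'
from h import *
np.set_printoptions(precision=4,suppress=True)
go((.5465,.157,.136),np.radians(-11.9)); s=manip.get_state();print(s['position'],s['contact_force'])
E
```

```text
delta [ 0.0124 -0.015   0.0551] turn [-0.0012  0.0029 -0.0631]
[0.5512 0.1508 0.158 ] [ 0.5053 -1.0176  0.9174]
```

Emit:
carry_out --delta_pos '[[0.0124,-0.015,0.04],[0.0124,-0.015,0.055],[0.0124,-0.015,0.063],[0.0124,-0.015,0.07],[0.0124,-0.015,0.07]]' --turn '[[0,0,-0.063],[0,0,-0.063],[0,0,-0.063],[0,0,-0.063],[0,0,-0.063]]' --claw '[1,1,1,1,1]'

```text
clock: 4.1
position: [0.5463, 0.1554, 0.1318]
ee_rot: [0.001, 0.777, 0.63, -0.001]
contact_force: [-2.9, -3.9, 5.0]
width: 0.0002
gripper_force: 2.8
```

```bash
python3 - <<'E'
from h import *
np.set_printoptions(precision=4,suppress=True)
go((.5465,.157,.136),np.radians(-11.9)); s=manip.get_state();print(s['position'],s['contact_force'],s['qd'])
E
```

```text
delta [ 0.004  -0.0002 -0.0104] turn [ 0.0014  0.0071 -0.0015]
[0.5463 0.1554 0.1318] [-2.9172 -3.9029  4.9693] [ 0.0014  0.001   0.      0.0176 -0.0141  0.001 ]
```

Emit:
carry_out --delta_pos '[[0,0,0.003],[0,0,0.006],[0,0,0.008],[0,0,0.008]]' --turn '[[0,0,0],[0,0,0],[0,0,0],[0,0,0]]' --claw '[1,1,1,1]'

```text
clock: 4.5
position: [0.5462, 0.1543, 0.1301]
ee_rot: [0.002, 0.777, 0.63, -0.002]
contact_force: [-5.4, -7.8, 14.6]
width: -0.0001
gripper_force: 7.5
```

Emit:
carry_out --delta_pos '[[0,0,0.003],[0,0,0.006],[0,0,0.006]]' --turn '[[0,0,0],[0,0,0],[0,0,0]]' --claw '[1,1,1]'

```text
clock: 4.8
position: [0.546, 0.1533, 0.1287]
ee_rot: [0.003, 0.776, 0.63, -0.002]
contact_force: [-7.3, -11.5, 20.0]
width: 0.0002
gripper_force: 10.4
```

Emit:
carry_out --delta_pos '[[0,0,-0.06],[-0.06,0,-0.15],[-0.17,0,-0.21],[-0.28,0,-0.26],[-0.38,0,-0.3],[-0.45,0,-0.32],[-0.45,0,-0.32]]' --turn '[[0,0,0],[0,0,0],[0,0,0],[0,0,0],[0,0,0],[0,0,0],[0,0,0]]' --claw '[1,1,1,1,1,1,-1]'

```text
clock: 5.5
position: [0.5098, -0.022, 0.2551]
ee_rot: [0.003, 0.778, 0.628, 0.001]
contact_force: [0.2, 0.9, 1.0]
width: 0.0134
gripper_force: 0.0
```

```bash
python3 - <<'E'
from h import *
np.set_printoptions(precision=4,suppress=True)
C=np.array([.5458,-.0651,.0712]);y=-.2168;t=np.radians(15)
up=np.array([np.sin(t)*np.cos(y),np.sin(t)*np.sin(y),np.cos(t)])
s=manip.get_state();print(s['position'],s['contact_force'],s['qpos'])
for k in (.09,.012): print(C+up*k); go(C+up*k,y,t,y)
d=shot('top','top1')
E
```

```text
[ 0.5098 -0.022   0.2551] [0.2092 0.8638 0.9557] [-0.1781  0.1621  1.5983 -0.0022  1.376   0.0356]
[ 0.5685 -0.0701  0.1581]
delta [-0.0859  0.1676  0.2434] turn [0.5101 0.0045 0.0062]
[ 0.5488 -0.0658  0.0828]
delta [-0.0854  0.1161  0.4315] turn [0.5101 0.0045 0.0062]
```

View pics/top1.png

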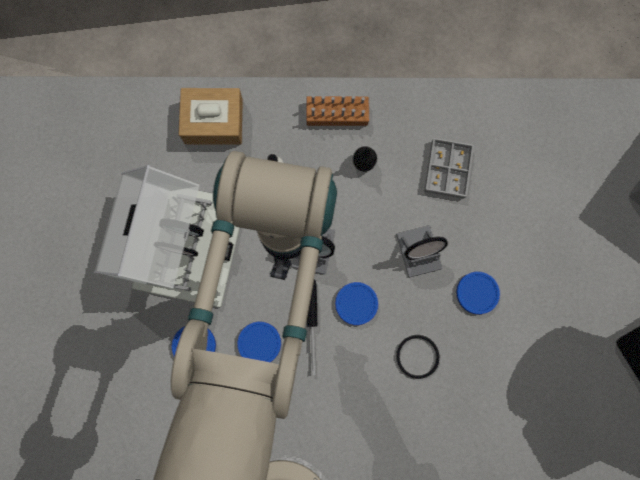

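Top view: the hood is up and swinging back (pad now at (130,220)); the bays' tines show around (185,240). Other items are undisturbed.

Emit:
carry_out --delta_pos '[[-0.086,0.168,0.1],[-0.086,0.168,0.243],[-0.086,0.168,0.243],[-0.086,0.168,0.243],[-0.086,0.168,0.243],[-0.086,0.168,0.243],[-0.086,0.168,0.243]]' --turn '[[0.51,0.005,0.006],[0.51,0.005,0.006],[0.51,0.005,0.006],[0.51,0.005,0.006],[0.51,0.005,0.006],[0.51,0.005,0.006],[0.51,0.005,0.006]]' --claw '[-1,-1,-1,-1,-1,-1,-1]'

```text
clock: 6.25
position: [0.5685, -0.0648, 0.1583]
ee_rot: [-0.102, 0.771, 0.624, -0.081]
contact_force: [0.3, -0.4, 0.2]
width: 0.0852
gripper_force: 0.0
```

```bash
cat > g.py <<'E'
from h import *
import sys
np.set_printoptions(precision=4,suppress=True)
L={'thick':([.5458,-.0651,.0712],-.2168),'thin':([.5395,-.2975,.0716],.2564)}
C,y=L[sys.argv[1]];t=np.radians(15)
up=np.array([np.sin(t)*np.cos(y),np.sin(t)*np.sin(y),np.cos(t)])
s=manip.get_state();print(s['position'],s['contact_force'],s['width'])
for k in map(float,sys.argv[2:]): go(C+up*k,y,t,y)
E
python3 g.py thick .09 .012
```

```text
[ 0.5685 -0.0648  0.1583] [ 0.3494 -0.3812  0.1863] 0.08522641750086157
delta [-0.013   0.0029 -0.0003] turn [-0.0006 -0.0008  0.013 ]
delta [-0.013   0.003   0.1947] turn [-0.0006 -0.0008  0.013 ]
```

Emit:
carry_out --delta_pos '[[-0.013,0.003,0.05],[-0.013,0.003,0.12],[-0.013,0.003,0.17],[-0.013,0.003,0.195],[-0.013,0.003,0.195],[-0.013,0.003,0.195]]' --turn '[[0,0,0.013],[0,0,0.013],[0,0,0.013],[0,0,0.013],[0,0,0.013],[0,0,0.013]]' --claw '[-1,-1,-1,-1,-1,-1]' --force 40

```text
clock: 6.85
position: [0.5491, -0.0664, 0.0813]
ee_rot: [-0.103, 0.773, 0.621, -0.082]
contact_force: [-0.8, 0.7, 0.9]
width: 0.0854
gripper_force: 0.0
```

```bash
python3 g.py thick .012
```

```text
[ 0.5491 -0.0664  0.0813] [-0.7885  0.6545  0.9255] 0.08538062685983269
delta [ 0.0014 -0.002  -0.0035] turn [-0.0043 -0.0009 -0.0014]
```

Emit:
carry_out --delta_pos '[[0,0,0],[0,0,0],[0,0,0],[0,0,0],[0,0,0],[0,0,0]]' --turn '[[0,0,0],[0,0,0],[0,0,0],[0,0,0],[0,0,0],[0,0,0]]' --claw '[0.5,1,1,1,1,1]' --force 40

```text
clock: 7.45
position: [0.5462, -0.066, 0.0805]
ee_rot: [-0.106, 0.773, 0.62, -0.085]
contact_force: [-3.2, 0.7, 5.9]
width: 0.0136
gripper_force: 43.1
```

Emit:
carry_out --delta_pos '[[0,0,-0.02],[0,0,-0.06],[0,0,-0.12],[0,0,-0.2],[0,0,-0.3],[0,0,-0.3],[0,0,-0.3],[0,0,-0.3]]' --turn '[[0,0,0],[0,0,0],[0,0,0],[0,0,0],[0,0,0],[0,0,0],[0,0,0],[0,0,0]]' --claw '[1,1,1,1,1,1,1,1]'

```text
clock: 8.25
position: [0.578, -0.073, 0.1939]
ee_rot: [-0.105, 0.773, 0.62, -0.084]
contact_force: [-0.4, -0.1, -3.1]
width: 0.0134
gripper_force: 42.2
```

```bash
python3 - <<'E'
from h import *
np.set_printoptions(precision=4,suppress=True)
s=manip.get_state();print(s['position'],s['ee_rot'],s['contact_force'],s['width'],s['clock'])
D={c:shot(c,c+'2') for c in('top','side')}
for c,d in D.items(): np.savez(f'{c}2.npz',**d)
for n in ['bay0','bay3','press_pad','stored_thick','stored_thin','thick_lens','station']:
    for c in D:
        for r in manip.place_of(c,n)[:3]: print(n,c,np.round(r['point'],3),round(r['score'],2),px(D[c],r['point']))
a=D['top']['image'][170:310,80:270];b=D['side']['image'][200:450,120:400]
A=cv2.resize(a,(500,int(500*140/190)));B=cv2.resize(b,(int(280*368/250),368))[:, :300]
cv2.imwrite('pics/c2.png',np.hstack([A,B])[:,:,::-1])
E
```

```text
[ 0.578  -0.073   0.1939] [-0.1051  0.7727  0.6204 -0.0841] [-0.3935 -0.1237 -3.1395] 0.013434199360687179 8.25
bay0 top [0.628 0.2   0.063] 0.87 [186, 206]
bay0 top [0.49  0.226 0.066] 0.68 [171, 271]
bay0 side [0.628 0.197 0.071] 0.95 [198, 317]
bay0 side [0.494 0.228 0.066] 0.78 [236, 373]
bay0 side [0.58  0.212 0.069] 0.71 [210, 338]
bay3 top [0.628 0.2   0.063] 0.87 [186, 206]
bay3 top [0.49  0.226 0.066] 0.68 [171, 271]
bay3 side [0.628 0.197 0.071] 0.95 [198, 317]
bay3 side [0.494 0.228 0.066] 0.78 [236, 373]
bay3 side [0.58  0.212 0.069] 0.71 [210, 338]
press_pad top [0.601 0.402 0.123] 0.97 [77, 212]
press_pad side [0.599 0.4   0.122] 0.94 [108, 389]
stored_thick top [0.58  0.202 0.068] 0.95 [184, 228]
stored_thick side [0.579 0.211 0.066] 0.6 [210, 338]
stored_thick side [0.632 0.194 0.068] 0.36 [198, 316]
stored_thin top [0.536 0.217 0.067] 0.59 [176, 249]
stored_thin side [0.535 0.218 0.067] 0.82 [224, 355]
thick_lens top [ 0.452 -0.417  0.008] 0.89 [476, 292]
thick_lens top [0.341 0.187 0.007] 0.74 [193, 344]
thick_lens side [0.344 0.047 0.008] 0.97 [365, 371]
thick_lens side [ 0.573 -0.071  0.182] 0.93 [316, 214]
thick_lens side [ 0.43  -0.16   0.002] 0.76 [394, 282]
station top [0.558 0.201 0.   ] 0.78 [191, 244]
station side [0.559 0.203 0.002] 0.79 [225, 360]
station side [0.597 0.401 0.12 ] 0.68 [108, 390]
```

View pics/c2.png

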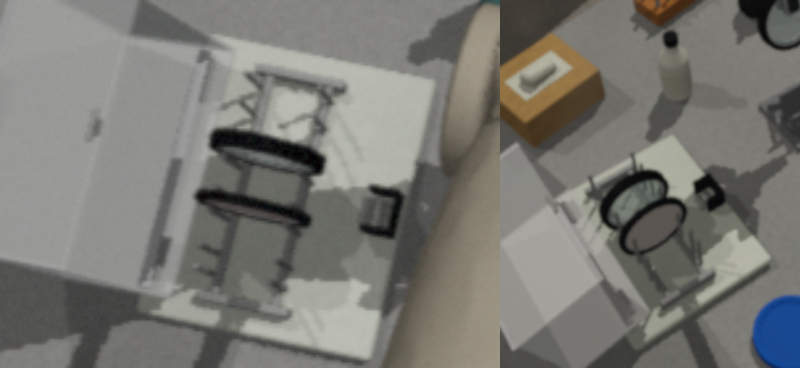

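Crops: hood stands open at left. Stored thick is at (268,150) and stored thin at (253,208) in the left crop. Bay3's tines are at top (240-325,100-125) and bay0's below (210-285,255-285), both empty.

```bash
cat > st.py <<'E'
from h import *
np.set_printoptions(precision=4,suppress=True)
D={c:dict(np.load(f'{c}2.npz')) for c in('top','side')}
O=np.array([.5585,.2025]);a=np.radians(-12)
def loc(P,O=O,a=a):
    c,s=np.cos(a),np.sin(a); q=P[:,:2]-O
    return np.c_[q@[c,s],q@[-s,c],P[:,2]]*1000
fig=[]
for c,d in D.items():
    W=cloud(d).reshape(-1,3);im=d['image'].reshape(-1,3).astype(int);ok=np.isfinite(W[:,0]);W=W[ok];im=im[ok];L=loc(W)
    # base edges
    b=(L[:,2]>8)&(L[:,2]<20)&(im.min(1)>150)&(abs(L[:,0])<135)&(L[:,1]>-115)&(L[:,1]<80)
    B=L[b]; print(c,'base z',np.median(B[:,2]))
    for lab,ax,sg in(('y-',1,-1),('x+',0,1),('x-',0,-1)):
        o=1-ax; E=[]
        for lo in np.arange(-80,80,8):
            q=B[(B[:,o]>lo)&(B[:,o]<lo+8)]
            if len(q)>6: E.append((lo+4,np.percentile(q[:,ax]*sg,98)*sg))
        E=np.array(E)
        if len(E)>3:
            p=np.polyfit(*E.T,1);r=E[:,1]-np.polyval(p,E[:,0]);E=E[abs(r)<4];p=np.polyfit(*E.T,1)
            print(lab,len(E),'slope deg',np.degrees(np.arctan(p[0])),'at0',p[1],'sd',(E[:,1]-np.polyval(p,E[:,0])).std())
    # tines
    t=(L[:,2]>45)&(L[:,2]<86)&(abs(L[:,0])<100)&(L[:,1]>-32)&(L[:,1]<52)&(abs(L[:,0]-23)>14)&(abs(L[:,0]+23)>10)
    T=L[t]
    can=np.zeros((200,420),np.uint8)
    for x,y,z in T:
        i,j=int((y+35)*2),int((x+100)*2)
        if 0<=i<200 and 0<=j<420: can[i,j]=255
    can=cv2.dilate(can,np.ones((3,3)));n,lb=cv2.connectedComponents(can)
    ids=np.array([lb[int((y+35)*2),int((x+100)*2)] for x,y,z in T])
    for k in range(1,n):
        q=T[ids==k]
        if len(q)>3: print('  blob',len(q),'mean',np.round(q.mean(0),1),'ztop',np.round(q[:,2].max(),1), 'xr',np.round([q[:,0].min(),q[:,0].max()],1))
    for nme,dx,h in(('sthick',23,.014),('sthin',-23,.008)):
        p=O+[dx*.001*np.cos(a)-.01*np.sin(a),dx*.001*np.sin(a)+.01*np.cos(a)]
        Q=W[(abs(loc(W)[:,0]-dx)<13)]
        class _: pass
        import h as H
        H.cloud=lambda d,Q=Q:Q
        x,e,nn=H.disc_fit([d],p,h,0,a,zmin=.085,r=.06); print(nme,x,loc(x[None,:3]),np.degrees(x[3]),e,nn)
        H.cloud=cloud
E
python3 st.py
```

```text
top base z 14.600689112890919
y- 3 slope deg -6.655779279894876 at0 -86.13268464322783 sd 0.10698133696099489
x+ 20 slope deg 1.2988319823767516 at0 114.91950866994644 sd 0.640194137364604Traceback (most recent call last):
  File "st.py", line 21, in <module>
    p=np.polyfit(*E.T,1);r=E[:,1]-np.polyval(p,E[:,0]);E=E[abs(r)<4];p=np.polyfit(*E.T,1)
                                                                       ~~~~~~~~~~^^^^^^^^
    raise TypeError("expected non-empty vector for x")
TypeError: expected non-empty vector for x
```

```bash
sed -i 's/&(im.min(1)>150)//; s/if len(E)>3:/if len(E)>5:/; s/E=E\[abs(r)<4\]/E=E[abs(r-np.median(r))<3]/' st.py; python3 st.py
```

```text
top base z 14.570347962168828
y- 20 slope deg -0.009806467875275412 at0 -95.44704993557768 sd 0.6434356324966951
x+ 19 slope deg 1.1848904633698316 at0 113.05429503333191 sd 0.976366681864601
x- 20 slope deg -1.2648654655786655 at0 -118.4500806928303 sd 1.1169423948635224
  blob 15 mean [-79.7 -20.9  68.5] ztop 82.7 xr [-81.9 -77.2]
  blob 13 mean [-62.9 -21.4  67.4] ztop 80.6 xr [-65.1 -60.4]
  blob 15 mean [ 54.6 -20.5  67.3] ztop 80.3 xr [52.9 57.2]
  blob 10 mean [-34.8 -20.9  65.4] ztop 78.4 xr [-36.5 -33.3]
  blob 8 mean [  7.9 -20.7  67.4] ztop 81.6 xr [7.  8.6]
  blob 16 mean [ 77.8 -20.1  65.2] ztop 80.5 xr [75.5 80.6]
  blob 15 mean [-62.9  38.7  66.7] ztop 82.3 xr [-64.8 -61.1]
  blob 12 mean [-34.8  38.9  66.9] ztop 80.4 xr [-36.2 -33.3]
  blob 12 mean [-79.9  39.   67.6] ztop 81.3 xr [-82.1 -77.8]
  blob 8 mean [ 7.8 39.6 66.3] ztop 79.9 xr [6.8 8.7]
  blob 15 mean [55.1 39.  65. ] ztop 81.4 xr [53.2 57.4]
  blob 19 mean [77.8 39.8 65.6] ztop 79.8 xr [75.9 80.6]
  blob 4 mean [53.3 41.1 67.2] ztop 79.5 xr [52.9 53.6]
sthick [ 0.5814  0.2083  0.0669 -0.2143] [[21.1704 10.
[... 691 characters left out ...]
4]
  blob 34 mean [ 78.2 -19.8  66. ] ztop 82.5 xr [75.6 81.2]
  blob 7 mean [  8.3 -19.6  74.4] ztop 83.6 xr [8.1 8.9]
  blob 34 mean [-63.   40.1  65.6] ztop 82.7 xr [-64.8 -60.6]
  blob 34 mean [-79.6  40.   66.5] ztop 83.2 xr [-81.6 -76.3]
  blob 23 mean [-34.4  40.2  64. ] ztop 81.6 xr [-35.9 -33.1]
  blob 15 mean [ 8.3 40.1 67. ] ztop 84.3 xr [7.4 8.9]
  blob 27 mean [55.  40.3 70.2] ztop 85.2 xr [52.6 58.7]
  blob 35 mean [78.2 40.2 64.6] ztop 82.6 xr [75.4 81.3]
sthick [ 0.5839  0.2069  0.0695 -0.2076] [[23.9151  9.5722 69.465 ]] -11.897275640956714 1.1662793254449295 564
sthin [ 0.5386  0.2164  0.07   -0.2063] [[-22.3156   9.5087  69.9861]] -11.821195611174206 1.0240047767995408 442
```

```bash
cat > b.py <<'E'
from h import *
import sys
np.set_printoptions(precision=4,suppress=True)
B={'bay3':(.6256,.1984),'bay0':(.4908,.2268)}[sys.argv[1]]
s=manip.get_state();print(s['position'],s['contact_force'],s['width'],s['clock'])
for z in map(float,sys.argv[2:]): go((*B,z),np.radians(-11.9))
E
python3 b.py bay3 .2 .15
```

```text
[ 0.5791 -0.0732  0.1955] [-0.5385  0.6294 -2.5358] 0.013562090530909829 9.05
delta [ 0.6882 -0.0349 -0.0018] turn [-0.5098 -0.0032 -0.0191]
delta [ 0.6881 -0.002   0.1187] turn [-0.5098 -0.0032 -0.0191]
```

Emit:
carry_out --delta_pos '[[0.1,-0.005,-0.01],[0.2,-0.01,-0.02],[0.3,-0.015,-0.02],[0.4,-0.02,-0.02],[0.5,-0.025,-0.01],[0.6,-0.03,-0.005],[0.66,-0.034,-0.002],[0.688,-0.035,-0.002],[0.688,-0.035,-0.002],[0.688,-0.035,-0.002],[0.688,-0.035,-0.002]]' --turn '[[-0.1,0,0],[-0.2,0,-0.01],[-0.3,0,-0.02],[-0.4,-0.003,-0.019],[-0.51,-0.003,-0.019],[-0.51,-0.003,-0.019],[-0.51,-0.003,-0.019],[-0.51,-0.003,-0.019],[-0.51,-0.003,-0.019],[-0.51,-0.003,-0.019],[-0.51,-0.003,-0.019]]' --claw '[1,1,1,1,1,1,1,1,1,1,1]'

```text
clock: 10.15
position: [0.6255, 0.1966, 0.2]
ee_rot: [0.0, 0.777, 0.629, -0.001]
contact_force: [-0.8, 0.2, -2.9]
width: 0.0135
gripper_force: 42.1
```

```bash
python3 b.py bay3 .2 .15 .135
```

```text
[0.6255 0.1966 0.2   ] [-0.8284  0.1986 -2.9114] 0.013519302077584497 10.15
delta [ 0.0045 -0.0007 -0.    ] turn [-0.0006  0.0021 -0.0032]
delta [ 0.0046 -0.0007  0.125 ] turn [-0.0006  0.0021 -0.0032]
delta [ 0.0047 -0.0006  0.1625] turn [-0.0006  0.0021 -0.0032]
```

Emit:
carry_out --delta_pos '[[0.005,-0.001,0.05],[0.005,-0.001,0.1],[0.005,-0.001,0.138],[0.005,-0.001,0.138],[0.005,-0.001,0.138],[0.005,-0.001,0.138]]' --turn '[[0,0,-0.003],[0,0,-0.003],[0,0,-0.003],[0,0,-0.003],[0,0,-0.003],[0,0,-0.003]]' --claw '[1,1,1,1,1,1]'

```text
clock: 10.75
position: [0.6265, 0.1999, 0.1461]
ee_rot: [0.001, 0.776, 0.63, 0.001]
contact_force: [0.2, 0.2, -3.6]
width: 0.0135
gripper_force: 42.0
```

```bash
cat > hold.py <<'E'
from h import *
import sys
np.set_printoptions(precision=1,suppress=True)
s=manip.get_state(); tcp=s['position'];print(np.round(tcp,4),s['clock'])
xb=float(sys.argv[1]); tag=sys.argv[2]; h=float(sys.argv[3]); off=.009
O=np.array([.5585,.2025]);a=np.radians(-12)
def loc(P):
    c,s=np.cos(a),np.sin(a); q=P[...,:2]-O
    return np.stack([q@[c,s],q@[-s,c],P[...,2]],-1)*1000
print('tcp local',loc(tcp))
for c in ('side','top'):
    d=shot(c); np.savez(f'{c}{tag}.npz',**d); L=loc(cloud(d))
    m=(abs(L[...,0]-xb)<12)&(abs(L[...,1]-10)<52)&(L[...,2]>84)&(L[...,2]<tcp[2]*1000-4)
    P=L[m]; print(c,'held pts',len(P))
    if len(P)>20:
        def sdf(q):
            ax=R.from_euler('ZY',q[3:]).apply([1,0,0]);v=P-q[:3];t=v@ax;rr=np.linalg.norm(v-np.outer(t,ax),axis=1)
            A=np.c_[rr-46,abs(t)-h/2];return np.minimum(A.max(1),0)+np.linalg.norm(np.maximum(A,0),axis=1)
        f=least_squares(sdf,[xb,10,(tcp[2]-off)*1000,0,0],loss='soft_l1',x_scale=[5,5,5,.1,.1]);print('  disc',f.x[:3],'yaw,tilt',np.degrees(f.x[3:]),'err',np.median(abs(sdf(f.x))))
    for sx in((-11.5,11.5) if h>10 else (-8.5,8.5)):
        for sy in(-20,40):
            m=(abs(L[...,0]-xb-sx)<5)&(abs(L[...,1]-sy)<5)&(L[...,2]>45)&(L[...,2]<84)
            if m.sum()>3: print('  tine',L[m].mean(0),m.sum())
E
python3 hold.py 66.5 3 14
```

```text
[0.6 0.2 0.1] 10.75
tcp local [ 67.1  11.6 146.1]
side held pts 687
  disc [ 71.   11.3 136.9] yaw,tilt [0.2 1.8] err 1.1521991240002531
  tine [ 55.3 -19.7  78.7] 12
  tine [55.5 40.2 69.5] 27
  tine [ 78.2 -19.8  60.1] 28
  tine [77.9 40.3 63.2] 34
top held pts 117
  disc [ 70.9  12.9 135.2] yaw,tilt [-3.1  3.2] err 0.7356846573849438
  tine [ 54.6 -20.5  67.1] 17
  tine [54.  38.9 49.7] 5
  tine [ 77.2 -20.7  62. ] 12
```

```bash
python3 - <<'E'
from h import *
np.set_printoptions(precision=1,suppress=True)
s=manip.get_state();print(np.round(s['position'],4)*1000)
O=np.array([.5585,.2025]);a=np.radians(-12);c_,s_=np.cos(a),np.sin(a)
out=[]
for c in('side','top'):
    d=dict(np.load(f'{c}3.npz'));W=cloud(d);q=W[...,:2]-O;L=np.stack([q@[c_,s_],q@[-s_,c_],W[...,2]],-1)*1000
    for z in range(85,145,8):
        m=(abs(L[...,0]-66)<25)&(abs(L[...,1]-10)<50)&(L[...,2]>z)&(L[...,2]<z+8)
        if m.sum()>5: print(c,z,m.sum(),'x pct5,25,50,75,95',np.percentile(L[m][:,0],[5,25,50,75,95]),'y',np.percentile(L[m][:,1],[2,98]))
    u,v=px(d,[.627,.199,.11]);im=d['image'][v-60:v+60,u-70:u+70,::-1];out.append(cv2.resize(im,(390,334),interpolation=cv2.INTER_CUBIC))
cv2.imwrite('pics/c3.png',np.hstack(out))
E
```

```text
[626.4 200.2 146.2]
side 93 53 x pct5,25,50,75,95 [60.5 61.1 62.1 63.1 64.6] y [-9.7 29.5]
side 101 112 x pct5,25,50,75,95 [60.2 61.7 63.3 64.2 65.4] y [-16.2  40.5]
side 109 114 x pct5,25,50,75,95 [60.3 62.5 63.7 64.7 65.8] y [-23.7  46.8]
side 117 134 x pct5,25,50,75,95 [60.8 62.5 64.  65.  65.8] y [-27.6  51.9]
side 125 135 x pct5,25,50,75,95 [61.3 62.7 63.8 64.8 65.8] y [-30.2  54.4]
side 133 119 x pct5,25,50,75,95 [60.7 62.5 63.8 64.8 65.7] y [-31.6  57.2]
side 141 109 x pct5,25,50,75,95 [60.9 62.8 63.8 64.8 66.4] y [-32.1  56.9]
top 93 23 x pct5,25,50,75,95 [59.5 59.9 60.7 61.5 62.4] y [-8.3 18.5]
top 101 22 x pct5,25,50,75,95 [59.8 60.4 61.7 62.7 63.2] y [-19.3  11.7]
top 109 16 x pct5,25,50,75,95 [60.4 62.4 62.8 63.1 63.5] y [-22.    9.2]
top 117 12 x pct5,25,50,75,95 [59.7 60.4 62.3 62.9 63.1] y [-27.4   5.9]
top 125 20 x pct5,25,50,75,95 [60.6 62.3 62.6 63.  69.9] y [-32.8   6.2]
top 133 19 x pct5,25,50,75,95 [59.8 62.7 62.9 64.3 68.3] y [-33.4   2.6]
top 141 23 x pct5,25,50,75,95 [59.3 61.9 63.2 68.7 72. ] y [-33.2   3.6]
```

View pics/c3.png

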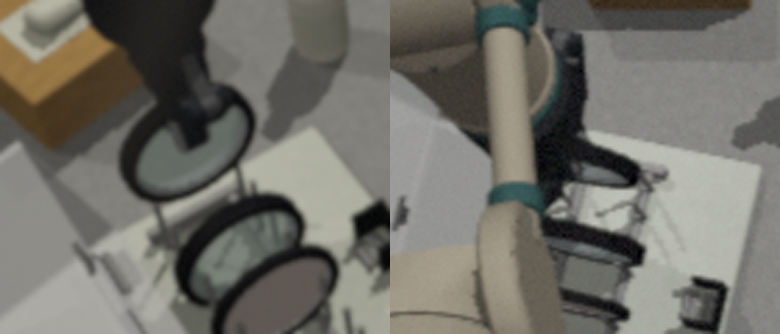

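Crop: held lens sits over bay3 between the tine rows, clear of stored thick. Its ring front is at local x 60.4, so its centre is 67.3 against the bay centre of 66.6.

```bash
python3 b.py bay3 .145 .083 .078
```

```text
[0.6264 0.2002 0.1462] [ 0.3031 -0.4949 -3.3363] 0.013476056821689456 10.85
delta [-0.0048 -0.001   0.0029] turn [ 0.0042 -0.0018  0.0021]
delta [-0.005  -0.0013  0.1579] turn [ 0.0042 -0.0018  0.0021]
delta [-0.005  -0.0014  0.1704] turn [ 0.0042 -0.0018  0.0021]
```

Emit:
carry_out --delta_pos '[[-0.005,-0.0015,0.01],[-0.005,-0.0015,0.03],[-0.005,-0.0015,0.06],[-0.005,-0.0015,0.09],[-0.005,-0.0015,0.12],[-0.005,-0.0015,0.145],[-0.005,-0.0015,0.158],[-0.005,-0.0015,0.158]]' --turn '[[0.004,-0.002,0.002],[0.004,-0.002,0.002],[0.004,-0.002,0.002],[0.004,-0.002,0.002],[0.004,-0.002,0.002],[0.004,-0.002,0.002],[0.004,-0.002,0.002],[0.004,-0.002,0.002]]' --claw '[1,1,1,1,1,1,1,1]'

```text
clock: 11.65
position: [0.6245, 0.1984, 0.0804]
ee_rot: [-0.001, 0.776, 0.63, -0.002]
contact_force: [1.1, -0.7, -4.0]
width: 0.0134
gripper_force: 42.0
```

```bash
python3 b.py bay3 .083 .078
```

```text
[0.6245 0.1984 0.0804] [ 1.115  -0.6846 -4.0097] 0.013440994579505403 11.65
delta [ 0.0005  0.0027 -0.0064] turn [-0.0058  0.003   0.0008]
delta [0.0006 0.0028 0.0061] turn [-0.0058  0.003   0.0008]
```

Emit:
carry_out --delta_pos '[[0,0.002,0],[0,0.002,0.0025],[0,0.002,0.005],[0,0.002,0.0075],[0,0.002,0.0075]]' --turn '[[0,0,0],[0,0,0],[0,0,0],[0,0,0],[0,0,0]]' --claw '[1,1,1,1,1]'

```text
clock: 12.15
position: [0.6251, 0.1984, 0.0786]
ee_rot: [-0.001, 0.776, 0.63, -0.001]
contact_force: [-0.2, 0.3, -2.6]
width: 0.0135
gripper_force: 42.1
```

Emit:
carry_out --delta_pos '[[0,0,0.0025],[0,0,0.005],[0,0,0.0065],[0,0,0.0065]]' --turn '[[0,0,0],[0,0,0],[0,0,0],[0,0,0]]' --claw '[1,1,1,1]'

```text
clock: 12.55
position: [0.6255, 0.1984, 0.0774]
ee_rot: [-0.0, 0.776, 0.63, -0.001]
contact_force: [-1.9, -0.8, 4.3]
width: 0.0132
gripper_force: 43.3
```

Emit:
carry_out --delta_pos '[[0,0,-0.003],[0,0,-0.003],[0,0,-0.003],[0,0,-0.003],[0,0,-0.003],[0,0,-0.003]]' --turn '[[0,0,0],[0,0,0],[0,0,0],[0,0,0],[0,0,0],[0,0,0]]' --claw '[0.65,0.55,0.45,0.4,0.4,0.4]'

```text
clock: 13.15
position: [0.6254, 0.1984, 0.0771]
ee_rot: [-0.001, 0.776, 0.63, -0.001]
contact_force: [-0.2, -1.4, -0.2]
width: 0.0256
gripper_force: 0.0
```

Released. Now straight up, then over towards the thin lens.

Emit:
carry_out --delta_pos '[[0,0,-0.03],[0,0,-0.08],[0,0,-0.16],[0,0,-0.26],[0,0,-0.36],[0,0,-0.42],[0,0,-0.42],[0,0,-0.42]]' --turn '[[0,0,0],[0,0,0],[0,0,0],[0,0,0],[0,0,0],[0,0,0],[0,0,0],[0,0,0]]' --claw '[0.4,0.4,0.4,0.4,0.4,0.4,0.4,0.4]'

```text
clock: 13.95
position: [0.6257, 0.1984, 0.246]
ee_rot: [-0.0, 0.776, 0.63, -0.0]
contact_force: [-0.2, 0.1, -0.5]
width: 0.0258
gripper_force: 0.0
```

```bash
python3 - <<'E'
from h import *
np.set_printoptions(precision=1,suppress=True)
s=manip.get_state();print(np.round(s['position'],4)*1000,s['clock'])
d=shot('side','side4')
for n in('thick_lens','stored_thick'):
  for r in manip.place_of('side',n): print(n,np.round(r['point'],3)*1000,r['score'])
O=np.array([.5585,.2025]);a=np.radians(-12);c_,s_=np.cos(a),np.sin(a)
W=cloud(d);q=W[...,:2]-O;L=np.stack([q@[c_,s_],q@[-s_,c_],W[...,2]],-1)*1000
for xb in(66.5,20.5,-25):
  for z in(85,95,105,111):
    m=(abs(L[...,0]-xb)<15)&(abs(L[...,1]-10)<50)&(L[...,2]>z)&(L[...,2]<z+6)
    if m.sum()>5: print(xb,z,m.sum(),np.percentile(L[m][:,0],[5,50,95]),'y',np.percentile(L[m][:,1],[2,98]))
# thin ring front offset in cradle: rerun with saved pics, ring (dark) only
D={c:dict(np.load(f'{c}0.npz')) for c in('top','side')}
for n,C,y,h in(('thick',[.5458,-.0651,.0712],-.2168,14),('thin',[.5395,-.2975,.0716],.2564,8)):
  t=np.radians(15);ax=R.from_euler('ZY',[y,t]).apply([1,0,0])
  for c in D:
    V=(cloud(D[c])-C)*1000;tt=V@ax;rr=np.linalg.norm(V-tt[...,None]*ax,axis=-1)
    for lo,hi in((0,30),(30,38),(38,42),(42,46)):
      m=(rr>lo)&(rr<hi)&(abs(tt)<20)&(V[...,2]>8); print(n,c,lo,hi,m.sum(),np.percentile(tt[m],[5,25,50,75,95]))
cv2.imwrite('pics/c4.png',cv2.resize(d['image'][200:450,120:400,::-1],(672,600)))
E
python3 g.py thin .15 .09
```

```text
[625.7 198.4 246. ] 13.95
thick_lens [342. 183.   8.] 0.93
thick_lens [622. 201.  65.] 0.87
thick_lens [ 427. -156.    5.] 0.63
stored_thick [581. 210.  65.] 0.95
66.5 85 91 [59.6 63.3 69.1] y [-31.5  52.9]
66.5 95 95 [59.7 63.1 71. ] y [-27.4  47.9]
66.5 105 98 [60.1 63.7 72.7] y [-18.4  39.9]
66.5 111 141 [59.5 65.9 72.8] y [-10.9  30.1]
20.5 85 97 [14.9 18.4 24.5] y [-31.6  52.3]
20.5 95 94 [14.7 18.2 25.4] y [-27.9  47.5]
20.5 105 97 [14.  18.1 28.5] y [-18.5  39.6]
20.5 111 152 [14.5 20.7 28.1] y [-9.7 30.5]
-25 85 87 [-27.6 -25.6 -23.1] y [-31.6  52.1]
-25 95 77 [-27.9 -25.2 -22.7] y [-27.2  46.8]
-25 105 63 [-28.2 -26.3 -20.8] y [-19.6  37.7]
-25 111 104 [-28.7 -25.  -21.2] y [-9.5 31.2]
thick top 0 30 95 [-7.5 -6.7 -6.3 -5.7 -4.9]
thick top 30 38 39 [-8.  -7.5 -6.7 -6.3 -5.5]
thick top 38 42 50 [-10.1  -9.6  -8.6  -6.6   3.1]
thick top 42 46 238 [-9.8 -7.8 -3.7  0.3  3.2]
thick side 0 30 171 [-8.  -6.6 -5.5 -4.8 -3.6]
thick side 30 38 114 [-8.3 -6.6 -5.6 -4.9 -3.6]
thick side 38 42 59 [-10.1  -8.6  -7.6  -7.   -5.4]
thick side 42 46 131 [-10.3  -8.8  -7.5  -3.    4.2]
thin top 0 30 85 [-4.3 -3.6 -3.  -2.6 -1.8]
thin top 30 38 35 [-4.6 -4.3 -3.4 -3.  -2.2]
thin top 38 42 40 [-6.  -5.1 -4.7 -0.9  2.6]
thin top 42 46 133 [-6.3 -5.2 -2.8 -0.8  1.5]
thin side 0 30 73 [-4.6 -3.7 -3.  -2.4 -1.4]
thin side 30 38 41 [-4.7 -3.8 -3.4 -3.  -1.6]
thin side 38 42 31 [-7.2 -5.2 -4.6 -3.9  0.2]
thin side 42 46 75 [-6.7 -5.5 -3.9 -0.3  1.7]
[0.6248 0.1982 0.2434] [-0.5035  0.296  -0.357 ] 0.025722813270229877
delta [-1.2131  0.1337  0.0695] turn [ 0.48   -0.1138 -0.8807]
delta [-1.2301  0.0998  0.2146] turn [ 0.48   -0.1138 -0.8807]
```

View pics/c4.png

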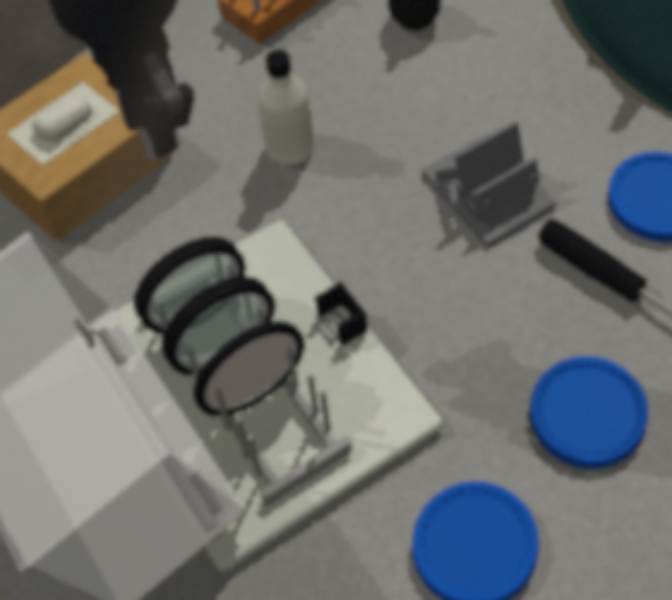

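Thick lens stands upright in bay3 at crop (190,285), beside stored thick (218,325) and stored thin (250,368). The thick cradle at (490,180) is empty and all else is undisturbed.

Emit:
carry_out --delta_pos '[[-0.12,0.01,0],[-0.24,0.02,0],[-0.36,0.04,0],[-0.48,0.05,0],[-0.6,0.06,0],[-0.7,0.08,0],[-0.8,0.09,0],[-0.9,0.1,0],[-0.95,0.11,0.02],[-0.95,0.11,0.02]]' --turn '[[0,0,-0.2],[0,0,-0.4],[0.1,0,-0.6],[0.2,0,-0.8],[0.3,-0.05,-0.88],[0.4,-0.1,-0.88],[0.48,-0.114,-0.88],[0.48,-0.114,-0.88],[0.48,-0.114,-0.88],[0.48,-0.114,-0.88]]' --claw '[0.4,-1,-1,-1,-1,-1,-1,-1,-1,-1]'

```text
clock: 15.1
position: [0.5895, -0.1848, 0.2347]
ee_rot: [-0.081, 0.607, 0.784, -0.103]
contact_force: [-0.8, 0.8, -1.4]
width: 0.0855
gripper_force: 0.0
```

```bash
sed -i "s/\[.5395,-.2975,.0716\]/[.5381,-.2979,.0720]/" g.py; python3 g.py thin .15 .09 .012
```

```text
[ 0.5895 -0.1848  0.2347] [-0.7582  0.7888 -1.4366] 0.08554711099346615
delta [-0.2414 -0.0832  0.068 ] turn [-0.0004 -0.0048 -0.0065]
delta [-0.2418 -0.0832  0.218 ] turn [-0.0004 -0.0048 -0.0065]
delta [-0.2423 -0.0831  0.413 ] turn [-0.0004 -0.0048 -0.0065]
```

Emit:
carry_out --delta_pos '[[-0.12,-0.04,0.03],[-0.242,-0.083,0.07],[-0.242,-0.083,0.15],[-0.242,-0.083,0.218],[-0.242,-0.083,0.218],[-0.242,-0.083,0.218],[-0.242,-0.083,0.218]]' --turn '[[0,-0.005,-0.006],[0,-0.005,-0.006],[0,-0.005,-0.006],[0,-0.005,-0.006],[0,-0.005,-0.006],[0,-0.005,-0.006],[0,-0.005,-0.006]]' --claw '[-1,-1,-1,-1,-1,-1,-1]'

```text
clock: 15.8
position: [0.564, -0.2892, 0.1633]
ee_rot: [-0.076, 0.604, 0.787, -0.102]
contact_force: [0.3, -0.2, -1.3]
width: 0.0855
gripper_force: 0.0
```

```bash
python3 g.py thin .09 .012
```

```text
[ 0.564  -0.2892  0.1633] [ 0.2678 -0.2022 -1.3421] 0.08545141865663917
delta [-0.0044 -0.0068  0.013 ] turn [0.0112 0.0092 0.007 ]
delta [-0.0035 -0.008   0.208 ] turn [0.0112 0.0092 0.007 ]
```

Emit:
carry_out --delta_pos '[[-0.004,-0.008,0.05],[-0.004,-0.008,0.12],[-0.004,-0.008,0.18],[-0.004,-0.008,0.206],[-0.004,-0.008,0.206],[-0.004,-0.008,0.206],[-0.004,-0.008,0.206]]' --turn '[[0.01,0.009,0.007],[0.01,0.009,0.007],[0.01,0.009,0.007],[0.01,0.009,0.007],[0.01,0.009,0.007],[0.01,0.009,0.007],[0.01,0.009,0.007]]' --claw '[-1,-1,-1,-1,-1,-1,-1]'

```text
clock: 16.5
position: [0.5411, -0.2982, 0.0845]
ee_rot: [-0.079, 0.606, 0.785, -0.103]
contact_force: [0.2, 0.6, 1.0]
width: 0.0857
gripper_force: 0.0
```

```bash
python3 g.py thin .012
```

```text
[ 0.5411 -0.2982  0.0845] [0.2446 0.6229 0.9852] 0.0857089604884923
delta [0.0026 0.0013 0.002 ] turn [ 0.0014  0.001  -0.0021]
```

Emit:
carry_out --delta_pos '[[0.0025,0.001,0.002],[0.0025,0.001,0.002],[0.0025,0.001,0.002],[0.0025,0.001,0.002],[0.0025,0.001,0.002],[0.0025,0.001,0.002],[0.0025,0.001,0.002]]' --turn '[[0,0,0],[0,0,0],[0,0,0],[0,0,0],[0,0,0],[0,0,0],[0,0,0]]' --claw '[0.5,0.7,1,1,1,1,1]' --force 30

```text
clock: 17.2
position: [0.5396, -0.2968, 0.082]
ee_rot: [-0.081, 0.606, 0.784, -0.103]
contact_force: [-0.0, -0.2, -0.2]
width: 0.0074
gripper_force: 33.6
```

```bash
python3 g.py thin .012
```

```text
[ 0.5396 -0.2968  0.082 ] [-0.0293 -0.1953 -0.2116] 0.0073687488111728715
delta [-0.0017  0.0024 -0.0047] turn [-0.0033 -0.0037 -0.0018]
```

Emit:
carry_out --delta_pos '[[0,0,-0.02],[0,0,-0.06],[0,0,-0.12],[0,0,-0.2],[0,0,-0.3],[0,0,-0.32],[0,0,-0.32],[0,0,-0.32]]' --turn '[[0,0,0],[0,0,0],[0,0,0],[0,0,0],[0,0,0],[0,0,0],[0,0,0],[0,0,0]]' --claw '[1,1,1,1,1,1,1,1]'

```text
clock: 18.0
position: [0.5709, -0.2881, 0.2041]
ee_rot: [-0.082, 0.606, 0.784, -0.104]
contact_force: [-0.8, 0.2, -1.3]
width: 0.0073
gripper_force: 33.4
```

```bash
python3 b.py bay0 .21
```

```text
[ 0.5709 -0.2881  0.2041] [-0.7829  0.193  -1.2548] 0.007252355027032749 18.0
delta [ 1.2963  0.1236 -0.0442] turn [-0.4996  0.1108  0.8793]
```

Emit:
carry_out --delta_pos '[[0.1,0.01,-0.01],[0.22,0.02,-0.03],[0.34,0.03,-0.04],[0.46,0.04,-0.045],[0.58,0.055,-0.045],[0.7,0.07,-0.045],[0.8,0.08,-0.045],[0.9,0.09,-0.045],[0.95,0.095,-0.044],[0.95,0.095,-0.044]]' --turn '[[-0.05,0.01,0.08],[-0.1,0.02,0.18],[-0.2,0.04,0.3],[-0.3,0.06,0.45],[-0.4,0.08,0.6],[-0.45,0.1,0.75],[-0.5,0.111,0.879],[-0.5,0.111,0.879],[-0.5,0.111,0.879],[-0.5,0.111,0.879]]' --claw '[1,1,1,1,1,1,1,1,1,1]'

```text
clock: 19.0
position: [0.5131, 0.0918, 0.2111]
ee_rot: [-0.001, 0.775, 0.631, -0.001]
contact_force: [0.2, -1.1, -1.7]
width: 0.0077
gripper_force: 33.3
```

```bash
python3 b.py bay0 .2
```

```text
[0.5131 0.0918 0.2111] [ 0.151  -1.1131 -1.6942] 0.00769185647323988 19.0
delta [ 0.3193 -0.123   0.0277] turn [-0.0048  0.0021  0.0068]
```

Emit:
carry_out --delta_pos '[[0.1,-0.04,0.01],[0.2,-0.08,0.02],[0.29,-0.11,0.028],[0.319,-0.123,0.028],[0.319,-0.123,0.028],[0.319,-0.123,0.08],[0.319,-0.123,0.14],[0.319,-0.123,0.165],[0.319,-0.123,0.165],[0.319,-0.123,0.165],[0.319,-0.123,0.165]]' --turn '[[-0.005,0.002,0.007],[-0.005,0.002,0.007],[-0.005,0.002,0.007],[-0.005,0.002,0.007],[-0.005,0.002,0.007],[-0.005,0.002,0.007],[-0.005,0.002,0.007],[-0.005,0.002,0.007],[-0.005,0.002,0.007],[-0.005,0.002,0.007],[-0.005,0.002,0.007]]' --claw '[1,1,1,1,1,1,1,1,1,1,1]'

```text
clock: 20.1
position: [0.4953, 0.2242, 0.1481]
ee_rot: [0.003, 0.778, 0.628, 0.003]
contact_force: [-0.4, -0.2, -1.5]
width: 0.0076
gripper_force: 33.2
```

```bash
python3 b.py bay0 .145 .085; python3 hold.py -71.3 5 8; python3 - <<'E'
from h import *
np.set_printoptions(precision=1,suppress=True)
O=np.array([.5585,.2025]);a=np.radians(-12);c_,s_=np.cos(a),np.sin(a);out=[]
for c in('side','top'):
    d=dict(np.load(f'{c}5.npz'));W=cloud(d);q=W[...,:2]-O;L=np.stack([q@[c_,s_],q@[-s_,c_],W[...,2]],-1)*1000
    for z in range(88,145,10):
        m=(abs(L[...,0]+71)<14)&(abs(L[...,1]-10)<50)&(L[...,2]>z)&(L[...,2]<z+10)
        if m.sum()>5: print(c,z,m.sum(),np.percentile(L[m][:,0],[5,50,95]),'y',np.percentile(L[m][:,1],[2,98]))
    u,v=px(d,[.491,.227,.11]);im=d['image'][max(v-60,0):v+60,max(u-70,0):u+70,::-1];out.append(cv2.resize(im,(390,334),interpolation=cv2.INTER_CUBIC))
cv2.imwrite('pics/c5.png',np.hstack(out))
E
```

```text
[0.4953 0.2242 0.1481] [-0.3815 -0.1675 -1.4845] 0.007636489604929503 20.1
delta [ 0.0041 -0.0124  0.0078] turn [ 0.0144 -0.0023 -0.0078]
delta [ 0.0039 -0.0136  0.1578] turn [ 0.0144 -0.0023 -0.0078]
[0.5 0.2 0.1] 20.1
tcp local [-66.3   8.  148.1]
side held pts 575
  disc [-70.2   9.7 138.4] yaw,tilt [0.7 1.6] err 0.847933727829588
  tine [-79.7 -19.9  66.9] 33
  tine [-79.9  40.1  65.6] 37
  tine [-62.9 -19.7  66.5] 33
  tine [-62.9  40.   65.5] 34
top held pts 44
  disc [-69.    7.4 135.6] yaw,tilt [-1.9  6. ] err 0.7146958524617804
  tine [-79.7 -20.9  68.5] 15
  tine [-79.9  38.2  53.9] 4
side 88 21 [-68.6 -67.9 -67.1] y [-12.3  24.7]
side 98 122 [-69.7 -67.6 -64.8] y [-21.1  34.4]
side 108 137 [-68.7 -66.6 -64.8] y [-28.8  41.7]
side 118 146 [-68.7 -66.5 -65.1] y [-34.8  46.7]
side 128 102 [-69.6 -66.7 -65.2] y [-37.3  51. ]
side 138 78 [-69.6 -66.7 -64.9] y [-38.   51.5]
top 88 6 [-70.  -69.6 -68.5] y [ 1.4 11.1]
top 98 18 [-70.1 -68.6 -67.7] y [-17.7  10.2]
top 108 8 [-70.1 -68.2 -67.6] y [-24.4   4.7]
top 138 8 [-70.5 -68.2 -63.9] y [-39.  -36.3]
```

View pics/c5.png

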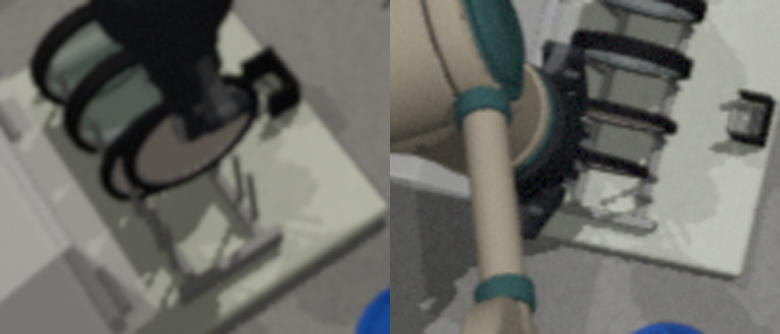

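Crop: thin lens is held at (190,150), in front of stored thin, 5 mm too far along +x from bay0's centre. Correct this before lowering.

Emit:
carry_out --delta_pos '[[0.0075,-0.0125,0.005],[0.0075,-0.0125,0.008],[0.0075,-0.0125,0.008],[0.0075,-0.0125,0.008]]' --turn '[[0.012,-0.002,-0.008],[0.012,-0.002,-0.008],[0.012,-0.002,-0.008],[0.012,-0.002,-0.008]]' --claw '[1,1,1,1]'

```text
clock: 20.6
position: [0.49, 0.2286, 0.1438]
ee_rot: [-0.0, 0.776, 0.63, -0.001]
contact_force: [0.3, 0.2, -1.7]
width: 0.0074
gripper_force: 33.3
```

```bash
python3 b.py bay0 .145 .085
```

```text
[0.49   0.2286 0.1438] [ 0.2934  0.1577 -1.7172] 0.007381426111889616 20.6
delta [-0.0039  0.003  -0.0031] turn [-0.0015  0.0015  0.002 ]
delta [-0.0038  0.0031  0.1469] turn [-0.0015  0.0015  0.002 ]
```

Emit:
carry_out --delta_pos '[[0,0.003,0.01],[0,0.003,0.03],[0,0.003,0.06],[0,0.003,0.09],[0,0.003,0.115],[0,0.003,0.135],[0,0.003,0.14],[0,0.003,0.14]]' --turn '[[0,0,0],[0,0,0],[0,0,0],[0,0,0],[0,0,0],[0,0,0],[0,0,0],[0,0,0]]' --claw '[1,1,1,1,1,1,1,1]'

```text
clock: 21.4
position: [0.491, 0.2281, 0.0873]
ee_rot: [-0.0, 0.776, 0.63, -0.001]
contact_force: [0.1, 0.0, -1.6]
width: 0.0077
gripper_force: 33.3
```

```bash
python3 b.py bay0 .079
```

```text
[0.491  0.2281 0.0873] [ 0.1439  0.029  -1.6065] 0.007737406388171632 21.4
delta [-0.0034  0.0003  0.0208] turn [-0.003   0.002   0.0015]
```

Well centred with no side contact; lower slowly.

Emit:
carry_out --delta_pos '[[0,0,0.006],[0,0,0.012],[0,0,0.017],[0,0,0.021],[0,0,0.023],[0,0,0.023]]' --turn '[[0,0,0],[0,0,0],[0,0,0],[0,0,0],[0,0,0],[0,0,0]]' --claw '[1,1,1,1,1,1]'

```text
clock: 22.0
position: [0.4912, 0.2282, 0.0789]
ee_rot: [-0.0, 0.776, 0.63, -0.0]
contact_force: [0.3, -0.1, 0.6]
width: 0.0075
gripper_force: 33.7
```

Emit:
carry_out --delta_pos '[[0,0,0.002],[0,0,0.004],[0,0,0.004]]' --turn '[[0,0,0],[0,0,0],[0,0,0]]' --claw '[1,1,1]'

```text
clock: 22.3
position: [0.4914, 0.2283, 0.0785]
ee_rot: [0.0, 0.776, 0.63, 0.0]
contact_force: [-2.1, 0.9, 9.5]
width: 0.0078
gripper_force: 35.1
```

Seated. Ease up 1 mm, release, and lift away.

Emit:
carry_out --delta_pos '[[0,0,-0.003],[0,0,-0.003],[0,0,-0.003],[0,0,-0.003],[0,0,-0.003],[0,0,-0.003]]' --turn '[[0,0,0],[0,0,0],[0,0,0],[0,0,0],[0,0,0],[0,0,0]]' --claw '[0.8,0.7,0.6,0.5,0.5,0.5]'

```text
clock: 22.9
position: [0.4911, 0.2281, 0.078]
ee_rot: [-0.0, 0.776, 0.63, -0.001]
contact_force: [0.7, 0.3, 0.5]
width: 0.0211
gripper_force: 0.0
```

Emit:
carry_out --delta_pos '[[0,0,-0.03],[0,0,-0.08],[0,0,-0.16],[0,0,-0.26],[0,0,-0.36],[0,0,-0.42],[-0.12,0,-0.42],[-0.24,0,-0.42],[-0.36,0,-0.42],[-0.48,0,-0.42],[-0.48,0,-0.42],[-0.48,0,-0.42]]' --turn '[[0,0,0],[0,0,0],[0,0,0],[0,0,0],[0,0,0],[0,0,0],[0,0,0],[0,0,0],[0,0,0],[0,0,0],[0,0,0],[0,0,0]]' --claw '[0.5,0.5,0.5,0.5,0.5,0.5,0.5,0.5,0.5,0.5,0.5,0.5]'

```text
clock: 24.1
position: [0.4519, 0.0396, 0.2473]
ee_rot: [0.0, 0.777, 0.629, 0.0]
contact_force: [-0.5, 0.5, 0.0]
width: 0.0212
gripper_force: 0.0
```

```bash
python3 - <<'E'
from h import *
np.set_printoptions(precision=1,suppress=True)
d=shot('side','side6')
O=np.array([.5585,.2025]);a=np.radians(-12);c_,s_=np.cos(a),np.sin(a)
W=cloud(d);q=W[...,:2]-O;L=np.stack([q@[c_,s_],q@[-s_,c_],W[...,2]],-1)*1000
for xb in(66.5,20.5,-25,-71):
  for z in(85,97,109):
    m=(abs(L[...,0]-xb)<15)&(abs(L[...,1]-10)<50)&(L[...,2]>z)&(L[...,2]<z+7)
    if m.sum()>5: print(xb,z,m.sum(),np.percentile(L[m][:,0],[5,50,95]),'y',np.percentile(L[m][:,1],[2,98]),L[m][:,2].max())
cv2.imwrite('pics/c6.png',d['image'][:,:,::-1])
E
```

```text
66.5 85 110 [60.4 63.4 68.4] y [-31.5  52.5] 91.91942745348159
66.5 97 112 [59.7 63.5 73. ] y [-26.5  46.2] 103.98352496455499
66.5 109 164 [59.8 65.  73. ] y [-11.8  32.2] 115.88166060707539
20.5 85 114 [14.9 18.3 23.6] y [-31.4  52.7] 91.99827282769878
20.5 97 100 [14.5 18.5 27.8] y [-25.6  45.1] 103.97589326878975
20.5 109 167 [15.  20.9 28.3] y [-10.7  32.9] 115.96397675333058
-25 85 107 [-27.2 -25.1 -23. ] y [-31.9  52.5] 91.9864631819336
-25 97 87 [-27.8 -25.4 -21.6] y [-24.9  44.6] 103.92432123010987
-25 109 117 [-28.9 -25.1 -21.1] y [-13.4  32.3] 115.91306469659735
-71 85 103 [-74.  -71.7 -69.9] y [-30.8  51.6] 91.8902563792382
-71 97 93 [-74.6 -71.8 -68.1] y [-25.3  46. ] 103.92580773402227
-71 109 115 [-74.6 -71.7 -66.9] y [-10.8  32.5] 115.92636151129088
```

View pics/c6.png

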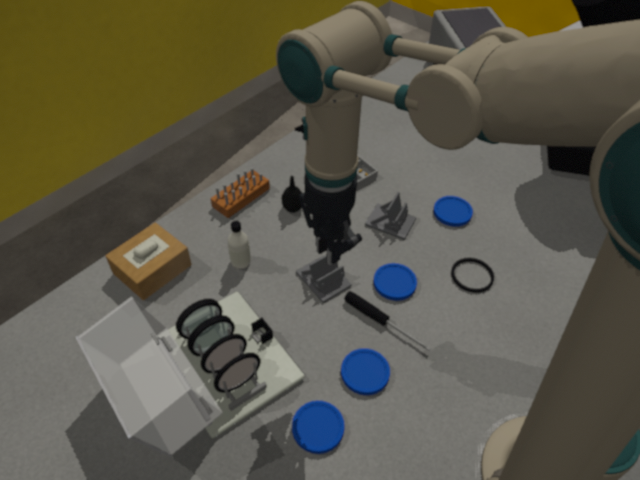

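All four lenses stand upright in the rack ((200,318), (211,333), (224,353), (238,372)). The hood is up, both cradles are empty, and everything else is in place.

```bash
python3 -c "
from rig import manip;print(manip.sign_off())"
```

```text
the job is handed in; nothing more can be done
None
```

The job is handed in at about 24 s on the clock: the hood sprang open and stayed up, the thick lens stands in bay3 and the thin lens in bay0, and nothing else moved in the final picture.

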